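# Reset the relay, then hold the cover over the control box for its screws

### The job

In the open grey control box, press the relay's round plunger head down to its stop and let it spring back. Then pick up the box's cover plate by its handle and hold it level, hovering about 15 mm above the box without touching it, its four holes lined up with the four threaded holes so that a colleague can start the screws (either way round is right). Finish while still holding it there, and leave the other things on the bench where they are.

Things in the scene. Friction and masses are not known exactly. Their poses are not given: they have to be found in the camera images.
- box: open grey control box fixed to the bench, on the left or right (the cover on the other side), 160 (x) x 120 (y) x 70 high, walls 5; origin: centre of underside, z up, rim at z = 70. Four brass corner bosses flush with the rim, threaded holes 6 dia at x = +-66, y = +-46. Inside: black relay 50 x 50 at x = +28, y = 0, top at z = 45, carrying the plunger; grey terminals at x = -35, top z = 38.
- box_hole0 (a point): centre of the mouth of the box's threaded hole at its +x,+y corner, 6 dia, level with the rim (70 above the bench)
- box_hole1 (a point): centre of the mouth of the box's threaded hole at its -x,+y corner, 6 dia, level with the rim (70 above the bench)
- box_hole2 (a point): centre of the mouth of the box's threaded hole at its -x,-y corner, 6 dia, level with the rim (70 above the bench)
- box_hole3 (a point): centre of the mouth of the box's threaded hole at its +x,-y corner, 6 dia, level with the rim (70 above the bench)
- plunger_top (a point): centre of the top face of the relay's plunger head, a round white plastic disc 26 dia, 6 thick; at rest 64 above the bench (6 below the box's rim), it lies 28 from the box's centre along the box's +x
- plunger (a joint): travel of the plunger in m: 0 released, 0.008 fully down at its stop; a spring pushes it back up, about 2.5 N at rest and 7.5 N at the stop
- cover: grey painted metal plate 160 (x) x 120 (y) x 4, about 0.35 kg, lying flat and loose, a black switch handle fixed rigidly at its centre; origin: centre of underside, z up. Four through holes 13 dia at x = +-66, y = +-46. Handle: round collar 52 dia up to z = 12, on it an upright bar 56 long (along x), 18 wide (y), up to z = 46. Same shape after a half turn.
- cover_grip (a point): point in the middle of the handle bar, 34 above the cover's underside, 12 below the bar's top: a place to pinch it across its 18 mm width (the cover's y)
- cover_hole0 (a point): centre of the cover's through hole at its +x,+y corner, 13 dia, at the underside
- cover_hole1 (a point): centre of the cover's through hole at its -x,+y corner, 13 dia, at the underside
- cover_hole2 (a point): centre of the cover's through hole at its -x,-y corner, 13 dia, at the underside
- cover_hole3 (a point): centre of the cover's through hole at its +x,-y corner, 13 dia, at the underside
- screwdriver: bystander: screwdriver lying flat between the two work places, about 190 long, 30 thick; leave it
- gland: bystander: loose round grey cable gland standing upright, 30 dia, 36 high, nearer the robot than the screwdriver; leave it
- tape: bystander: black roll of tape lying flat, 64 dia, 19 high, on the far side; leave it
- screw_tray: bystander: open blue two-part tray with screws, 80 x 130 x 40 high, on the far side; leave it
- wrench: bystander: wrench lying flat far to the left, 170 long; leave it
- gland_plate: bystander: small plain aluminium plate 90 x 60 x 4 with two big 20 mm holes and no handle, lying flat far to the right; not the cover; leave it
- terminal_strip: bystander: grey terminal strip on a metal rail, 100 x 45 x 40 high, far to the right; leave it
Not all that is in view belongs to the job. What is shaped like the cover but brown or red is not meant.

How it is judged:
By the outcome, as a careful person would: the job done as asked, in the order asked, and still so for the second after the job is handed in, while the arm keeps its last pose, push and grip.
It also fails if it takes over 56 s, if anything falls off the work surface, if the arm or the gripper's body presses on something with over 40 N, if the wrist force passes 120 N, or if a joint passes its speed limit or range.

### The arm

A 6-joint arm with a two-finger parallel gripper is mounted at the origin on the work surface. World frame = base frame: x ahead of the robot, y to its left, z up, the work surface at z = 0. Lengths are in m, angles in rad, forces in N, time in s.
With the tool pointing down it reaches from about 0.325 to 0.875 m from the base axis. Payload 4.4 kg.
Tool frame: the origin (TCP) lies between the finger pads; the fingertips stand 19 mm ahead of it and the grasp point (between the pads) is the TCP (tip_extent is the distance from the TCP to the fingertips, in m); z points along the fingers, y is the direction in which the jaws open and shut (so a half turn about z gives the same grasp; the last joint's range is limited). The gripper opens to 85 mm and grips with 20 to 120 N. Pads are 22 mm wide; open, the fingers measure 114 mm over their backs; the gripper's body (76 mm by 85 mm) begins 54 mm behind the grasp point. The pads swing forward as they close: fully open they stand 13 mm farther back than shut.
Start: joints at [-1.355, 0.207, 1.542, -0, 1.393, -0.15], TCP at [0.206, -0.537, 0.25] pointing down, gripper open.
Joint ranges: [-2.73, 2.73], [-0.86, 2.22], [0.23, 2.46], [-1.11, 4.25], [0.08, 2.63], [-2.82, 2.82]. Speed limits (rad/s): [2.79, 2.79, 3.14, 3.14, 3.14, 3.14].

### API

Orientations are given as a rotation vector (axis times angle).
In Python, from bench import sense, snapshot, camera_model, job_done, tip_extent gives the robot as it stands.
- The arm moves only by the shell command python3 -m pendant 'ROWS'. ROWS is JSON, a list of rows, each an object of numbers: "dx", "dy", "dz": the shift along the world's x, y, z in units of 40 mm (1.0 is 40 mm); "wx", "wy", "wz": the turn, a rotation vector about the world's x, y, z in units of 5 degrees (1.0 is 5 degrees); "jaw": the closure, from -1 (fully open) to 1 (shut). A call has 1 to 12 rows; each row is the pose to reach, as a shift and turn from the pose measured when the call began; what a row does not reach only later rows make up. A row lasts 1/8 s, in which the tool goes at most 62.5 mm and 10.7 degrees, less where a joint would pass 70% of its speed; a pose out of reach is approached as far as the arm can. A call with a gripper value outside its range is refused whole. The fingers move at their own pace and stop on an object; the grip force is fixed at half the most. Time passes only in rows, so rows that repeat a pose let the fingers close. It gives the time, the measured TCP pose, the force and the opening at its end, in the units of the state.
- sense(): the state, without advancing time (a new reading comes with each control period).
- snapshot(name): name is "scene" or "top" or "wrist"; returns the picture (420x560x3 uint8, red, green, blue); there is no depth.
- camera_model(name): a dict with "K" (3x3 intrinsics, pixels), "k1" (the pictures are not rectified: a ray, as slopes to the right and down, at radius r is drawn at 1 + k1 r^2 times it, then the intrinsics apply), "origin" and "orientation" of the camera in the world; the wrist camera has in their place "hand_eye" (4x4, takes a point from camera to tool coordinates, whose origin is the TCP and whose axes are the flange's). Camera axes: x right, y down, z forward; pixel columns grow to the right and rows downward; lengths in m; the calibration is good to about 2 mm. A picture is of the moment at which its call begins: read the wrist's pose just before it. camera_model takes no time and is no camera call.
- job_done(): hands the job in, once; it reports no verdict.
The state is a dict: "clock": time; "joint_positions": joint angles; "qd": joint speeds; "tau": joint torques, N m; "eef_pos": TCP position; "orientation": TCP orientation; "contact_force": force on the tool from outside, world axes, zero at the start; "moment": the same for the moment, N m; "width": finger opening in m.
Only numpy, scipy, OpenCV 4.12 (cv2) and the standard library are available. Lean on these libraries where they do the work, as an engineer would, in place of code of your own. Each camera call takes 0.05 s, during which the arm holds its last target. There are 200 camera calls.

## Working session

There is one attempt and no reset: what is moved stays moved. The work goes in short steps, Python scripts to look and compute and a shell command to move; the robot and the scene stay as the last step left them, time stands still between calls to the robot, and variables do not carry over. Pictures are saved under pics/ and viewed, about 8 in all and at most 12, crops included, and the job is handed in when it is done.

```bash
mkdir -p pics; ls; cat > h.py <<'E'
import numpy as np,cv2
from scipy.spatial.transform import Rotation as R
from bench import sense,snapshot,camera_model,job_done
def cam(name,s=None):
    m=camera_model(name);K=np.array(m["K"])
    if name=="wrist":
        s=s or sense();T=np.eye(4);T[:3,:3]=R.from_rotvec(s["orientation"]).as_matrix();T[:3,3]=s["eef_pos"]
        T=T@np.array(m["hand_eye"]);return K,m["k1"],T[:3,3],T[:3,:3]
    o=np.array(m["orientation"]);return K,m["k1"],np.array(m["origin"]),(o if o.shape==(3,3) else R.from_rotvec(o).as_matrix())
def ray(c,p):
    K,k1,o,Rm=c;d=np.linalg.solve(K,[p[0],p[1],1])[:2];u=d.copy()
    for _ in range(20):u=d/(1+k1*(u@u))
    return o,Rm@np.array([u[0],u[1],1])
def onz(c,p,z):
    o,d=ray(c,p);return o+d*(z-o[2])/d[2]
def proj(c,X):
    K,k1,o,Rm=c;v=Rm.T@(np.array(X)-o);u=v[:2]/v[2];u=u*(1+k1*(u@u));return (K@[u[0],u[1],1])[:2]
def tri(c1,p1,c2,p2):
    o1,d1=ray(c1,p1);o2,d2=ray(c2,p2);A=np.stack([d1,-d2],1);t=np.linalg.lstsq(A,o2-o1,rcond=None)[0]
    a=o1+t[0]*d1;b=o2+t[1]*d2;return (a+b)/2,np.linalg.norm(a-b)
E
python3 - <<'E'
from h import *
for n in("scene","top"):
    cv2.imwrite(f"pics/{n}0.png",snapshot(n)[...,::-1]);m=camera_model(n);print(n,m)
print(camera_model("wrist"));print(sense())
E
```

```text
pics
scene {'K': array([[415.59384057,   0.        , 284.12039706],
       [  0.        , 415.59384057, 209.83845224],
       [  0.        ,   0.        ,   1.        ]]), 'k1': -0.04320927740607795, 'origin': array([1.24608393, 0.60016756, 1.07797359]), 'orientation': array([-1.01108472, -2.44256789,  1.02047839])}
top {'K': array([[544.96429489,   0.        , 288.96736752],
       [  0.        , 544.96429489, 203.33567822],
       [  0.        ,   0.        ,   1.        ]]), 'k1': -0.04313801371648924, 'origin': array([ 0.3400451 , -0.10861797,  1.64909409]), 'orientation': array([-2.18095451,  2.12306146, -0.14384241])}
{'K': array([[305.30494931,   0.        , 279.22032029],
       [  0.        , 305.30494931, 207.83348633],
       [  0.        ,   0.        ,   1.        ]]), 'k1': 0.009608222009888211, 'hand_eye': array([[-1.36499696e-05, -9.53898079e-01, -3.00130729e-01,
         7.71344057e-02],
       [ 1.00000000e+00, -1.99043323e-05,  1.77813672e-05,
         1.00153697e-03],
       [-2.29355138e-05, -3.00130729e-01,  9.53898079e-01,
        -1.23196205e-01],
       [ 0.00000000e+00,  0.00000000e+00,  0.00000000e+00,
         1.00000000e+00]])}
{'clock': 0.1, 'joint_positions': array([-1.35549751e+00,  2.07374232e-01,  1.54281420e+00, -1.42794155e-05,
        1.39351022e+00, -1.50489639e-01]), 'qd': array([-0.00046597, -0.00318388, -0.00036267, -0.00023679,  0.00104774,
       -0.00035095]), 'tau': array([ 5.01472896e-04, -3.84089005e+01, -2.92547429e+01, -1.66917389e-04,
        4.83731637e-03, -1.59513814e-05]), 'eef_pos': array([ 0.20552029, -0.53632223,  0.24921797]), 'orientation': array([-3.08712530e+00, -5.71002367e-01,  1.29154461e-04]), 'contact_force': array([ 0.83587114,  0.12105109, -0.04348406]), 'moment': array([ 0.0029931 , -0.01208312,  0.01758653]), 'width': 0.08531053153075636}
```

View pics/top0.png

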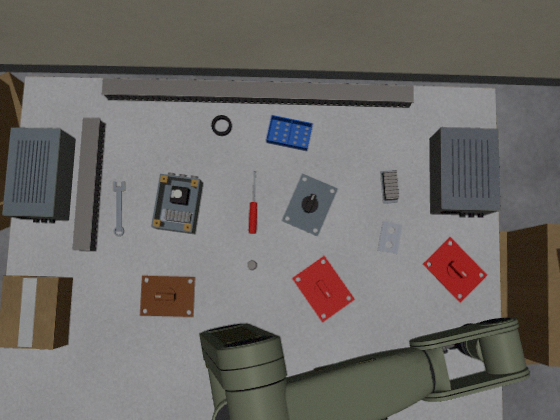

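View pics/scene0.png

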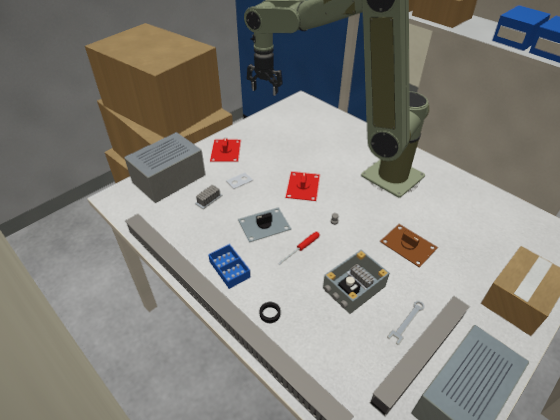

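Top view: the grey cover with the black handle is at (310,205) and the box, with brass bosses and a white plunger, at (178,203). Things that could be taken for the cover: red plates at (323,289) and (455,268), the brown plate at (168,296) and the gland plate at (389,237). I choose the grey one at (310,205). In the scene view the cover is at (264,223) and the box at (355,280).

```bash
cat > m.py <<'E'
from h import *
def blobs(mask,a0,a1):
    n,l,st,ce=cv2.connectedComponentsWithStats(mask.astype(np.uint8));return [(ce[i],st[i,4]) for i in range(1,n) if a0<=st[i,4]<=a1]
E
python3 - <<'E'
from m import *
T=cv2.imread("pics/top0.png");S=cv2.imread("pics/scene0.png");ct,cs=cam("top"),cam("scene")
def brass(I,x0,x1,y0,y1):
    h=cv2.cvtColor(I,cv2.COLOR_BGR2HSV);m=(abs(h[...,0].astype(int)-20)<9)&(h[...,1]>110)&(h[...,2]>110)
    k=np.zeros_like(m);k[y0:y1,x0:x1]=1;return blobs(m&k,3,200)
bt=brass(T,145,210,165,240);bs=brass(S,315,395,240,315)
print("bt",bt);print("bs",bs)
for p,a in bt:print("hole z=.07",onz(ct,p,.07))
for p,a in bt:
    X=onz(ct,p,.07);q=proj(cs,X);j=min(bs,key=lambda b:np.linalg.norm(b[0]-q));print(tri(ct,p,cs,j[0]))
# cover
g=cv2.cvtColor(T,cv2.COLOR_BGR2HSV);k=np.zeros(g.shape[:2],np.uint8);k[165:245,275:345]=1
m=((g[...,2]<160)&(k>0)).astype(np.uint8);c=max(cv2.findContours(m,0,2)[0],key=cv2.contourArea)
b=cv2.boxPoints(cv2.minAreaRect(c));print(b)
P=np.array([onz(ct,p,.004) for p in b]);print(P,np.linalg.norm(np.diff(P,axis=0),axis=1),P.mean(0))
C=np.hstack([cv2.resize(T[160:245,145:215],None,fx=5,fy=5),cv2.resize(T[160:245,275:345],None,fx=5,fy=5)]);cv2.imwrite("pics/c1.png",C)
E
```

```text
bt [(array([163.5       , 178.47058824]), np.int32(34)), (array([193.82758621, 182.5862069 ]), np.int32(29)), (array([155.80555556, 222.36111111]), np.int32(36)), (array([186.84375, 226.75   ]), np.int32(32))]
bs [(array([389.85897436, 243.58974359]), np.int32(78)), (array([360.625, 254.9  ]), np.int32(40)), (array([381.97297297, 272.56756757]), np.int32(37)), (array([330.94736842, 275.39473684]), np.int32(38)), (array([352.27272727, 294.63636364]), np.int32(33))]
hole z=.07 [0.6161863  0.26611493 0.07      ]
hole z=.07 [0.60625981 0.17587786 0.07      ]
hole z=.07 [0.48579406 0.28116058 0.07      ]
hole z=.07 [0.47548383 0.18972733 0.07      ]
(array([0.61617762, 0.26631144, 0.06963071]), np.float64(0.0002612564991218206))
(array([0.60628636, 0.17695994, 0.06728006]), np.float64(0.0014643266796131398))
(array([0.48674431, 0.28095692, 0.06665516]), np.float64(0.0023962385662428644))
(array([0.47607477, 0.19079969, 0.06383555]), np.float64(0.00022138226260512797))
[[275. 165.]
 [344. 165.]
 [344. 244.]
 [275. 244.]]
[[ 0.67887918 -0.05930755  0.004     ]
 [ 0.68468893 -0.27154799  0.004     ]
 [ 0.44181485 -0.27478979  0.004     ]
 [ 0.43626739 -0.06663629  0.004     ]] [0.21231994 0.24289571 0.20822741] [ 0.56041259 -0.16807041  0.004     ]
```

View pics/c1.png

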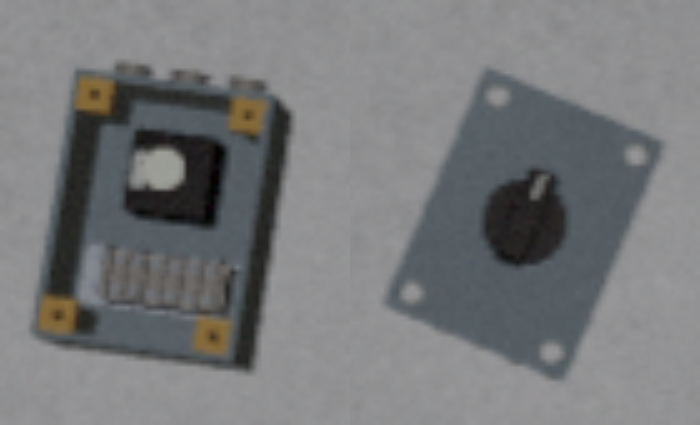

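The crop shows the box, with relay and white plunger towards world +x, and a flat grey plate with a black bar handle and four holes. I'm going over the plunger.

```bash
python3 -m pendant '[{"dx":0.6,"dy":1.2,"wz":-0.5,"jaw":1},{"dx":9.2,"dy":19,"dz":-0.8,"wz":-5.4,"jaw":1},{"dx":9.2,"dy":19,"dz":-0.8,"wz":-5.4,"jaw":1},{"dx":9.2,"dy":19,"dz":-0.8,"wz":-5.4,"jaw":1},{"dx":9.2,"dy":19,"dz":-0.8,"wz":-5.4,"jaw":1},{"dx":9.2,"dy":19,"dz":-0.8,"wz":-5.4,"jaw":1},{"dx":9.2,"dy":19,"dz":-0.8,"wz":-5.4,"jaw":1},{"dx":9.2,"dy":19,"dz":-0.8,"wz":-5.4,"jaw":1},{"dx":9.2,"dy":19,"dz":-0.8,"wz":-5.4,"jaw":1},{"dx":9.2,"dy":19,"dz":-0.8,"wz":-5.4,"jaw":1},{"dx":9.2,"dy":19,"dz":-0.8,"wz":-5.4,"jaw":1},{"dx":9.2,"dy":19,"dz":-0.8,"wz":-5.4,"jaw":1}]'; python3 -c "
from h import *
s=sense();print(s['eef_pos'],s['orientation'],s['clock'])"
```

```text
[ 0.20552029 -0.53632223  0.24921797] [-3.08712530e+00 -5.71002367e-01  1.29154461e-04] 0.1invalid input at $[0]: expected keys dx, dy, dz, wx, wy, wz, jaw
```

```bash
python3 -m pendant '[{"dx":0.6,"dy":1.2,"dz":0,"wx":0,"wy":0,"wz":-0.5,"jaw":1},{"dx":9.2,"dy":19,"dz":-0.8,"wx":0,"wy":0,"wz":-5.4,"jaw":1},{"dx":9.2,"dy":19,"dz":-0.8,"wx":0,"wy":0,"wz":-5.4,"jaw":1},{"dx":9.2,"dy":19,"dz":-0.8,"wx":0,"wy":0,"wz":-5.4,"jaw":1},{"dx":9.2,"dy":19,"dz":-0.8,"wx":0,"wy":0,"wz":-5.4,"jaw":1},{"dx":9.2,"dy":19,"dz":-0.8,"wx":0,"wy":0,"wz":-5.4,"jaw":1},{"dx":9.2,"dy":19,"dz":-0.8,"wx":0,"wy":0,"wz":-5.4,"jaw":1},{"dx":9.2,"dy":19,"dz":-0.8,"wx":0,"wy":0,"wz":-5.4,"jaw":1},{"dx":9.2,"dy":19,"dz":-0.8,"wx":0,"wy":0,"wz":-5.4,"jaw":1},{"dx":9.2,"dy":19,"dz":-0.8,"wx":0,"wy":0,"wz":-5.4,"jaw":1},{"dx":9.2,"dy":19,"dz":-0.8,"wx":0,"wy":0,"wz":-5.4,"jaw":1},{"dx":9.2,"dy":19,"dz":-0.8,"wx":0,"wy":0,"wz":-5.4,"jaw":1}]'; python3 -c "
from h import *
s=sense();print(s['eef_pos'],s['orientation'],s['clock'])"
```

```text
clock: 1.6
eef_pos: [0.5277, 0.1301, 0.2211]
orientation: [-3.136, 0.165, -0.0]
contact_force: [1.1, -1.4, 0.8]
width: 0.0
[0.52767061 0.13005233 0.22106306] [-3.13561469e+00  1.64872419e-01 -1.45473912e-04] 1.6
```

```bash
python3 -m pendant '[{"dx":1.15,"dy":2.37,"dz":0,"wx":0,"wy":0,"wz":0,"jaw":1},{"dx":1.15,"dy":2.37,"dz":0,"wx":0,"wy":0,"wz":0,"jaw":1},{"dx":1.15,"dy":2.37,"dz":0,"wx":0,"wy":0,"wz":0,"jaw":1},{"dx":1.15,"dy":2.37,"dz":0,"wx":0,"wy":0,"wz":0,"jaw":1}]'; python3 - <<'E'
from m import *
import bench
s=sense();I=snapshot("wrist")[...,::-1];cv2.imwrite("pics/w1.png",I);np.save("w1.npy",np.r_[s["eef_pos"],s["orientation"]])
print(s["eef_pos"],s["qd"],bench.tip_extent() if callable(bench.tip_extent) else bench.tip_extent)
h=cv2.cvtColor(I,cv2.COLOR_BGR2HSV);m=(abs(h[...,0].astype(int)-20)<9)&(h[...,1]>110)&(h[...,2]>90)
c=cam("wrist",s)
for p,a in blobs(m,60,3000):print(p,a,onz(c,p,.07))
E
```

```text
clock: 2.1
eef_pos: [0.573, 0.2245, 0.2202]
orientation: [-3.137, 0.164, 0.003]
contact_force: [-0.2, 0.2, 0.4]
width: 0.0002
[0.57296576 0.22445534 0.2202149 ] [-0.02113507 -0.02011858  0.0133924   0.00177101 -0.00276988  0.0016076 ] 0.019
[228.07083333 155.68541667] 480 [0.61740084 0.2649148  0.07      ]
[330.46867749 156.56148492] 431 [0.60709381 0.17429839 0.07      ]
[234.3968254 284.8984127] 315 [0.48705165 0.27877404 0.07      ]
[323.68454259 285.24605678] 317 [0.47712598 0.18827976 0.07      ]
```

View pics/w1.png

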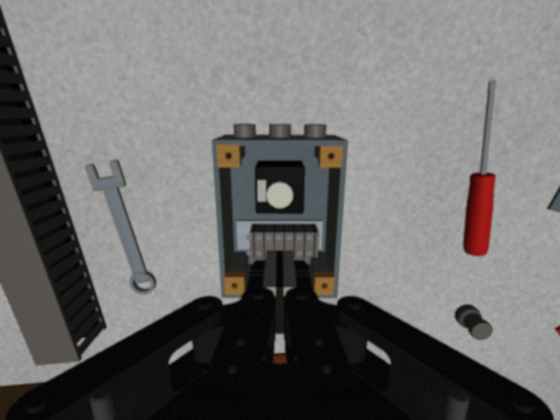

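The wrist picture shows brass bosses at (228,156), (330,157), (234,285) and (324,285), the white plunger head at (280,195), and the screwdriver and gland clear on the right. I'll triangulate the plunger and move down at the same time.

```bash
python3 - <<'E'
from m import *
v=np.load("w1.npy");c=cam("wrist",{"eef_pos":v[:3],"orientation":v[3:]});ct=cam("top")
def white(I,x0,y0,x1,y1,th):
    g=I.min(2);return sorted(blobs(g[y0:y1,x0:x1]>th,5,900),key=lambda b:-b[1])
w=cv2.imread("pics/w1.png");h=[(p+[266,175],a) for p,a in white(w,266,175,300,215,150)][:2]
t=cv2.imread("pics/top0.png");q=[(p+[168,185],a) for p,a in white(t,168,185,190,208,150)][:2]
print(h,q,onz(c,h[0][0],.064),onz(ct,q[0][0],.064),tri(c,h[0][0],ct,q[0][0]))
E
python3 -m pendant '[{"dx":0.02,"dy":0,"dz":-1.5,"wx":0,"wy":0,"wz":0,"jaw":1},{"dx":0.02,"dy":0,"dz":-2.7,"wx":0,"wy":0,"wz":0,"jaw":1},{"dx":0.02,"dy":0,"dz":-3.1,"wx":0,"wy":0,"wz":0,"jaw":1},{"dx":0.02,"dy":0,"dz":-3.1,"wx":0,"wy":0,"wz":0,"jaw":1}]'
```

```text
[(array([279.27937916, 194.84922395]), np.int32(451))] [(array([177.73333333, 193.4       ]), np.int32(15))] [0.57514386 0.2235147  0.064     ] [0.57373056 0.22285315 0.064     ] (array([0.57422934, 0.22359147, 0.0605632 ]), np.float64(4.1933965920966055e-05))
clock: 2.65
eef_pos: [0.5733, 0.223, 0.0961]
orientation: [-3.137, 0.168, 0.005]
contact_force: [0.0, -0.2, 1.1]
width: -0.0003
```

```bash
python3 -m pendant '[{"dx":0.02,"dy":0.02,"dz":-0.2,"wx":0,"wy":0,"wz":0,"jaw":1},{"dx":0.02,"dy":0.02,"dz":-0.4,"wx":0,"wy":0,"wz":0,"jaw":1},{"dx":0.02,"dy":0.02,"dz":-0.5,"wx":0,"wy":0,"wz":0,"jaw":1},{"dx":0.02,"dy":0.02,"dz":-0.5,"wx":0,"wy":0,"wz":0,"jaw":1}]'
```

```text
clock: 3.15
eef_pos: [0.576, 0.2241, 0.0777]
orientation: [-3.136, 0.168, -0.002]
contact_force: [1.5, -0.1, 5.5]
width: 0.0003
```

```bash
python3 -m pendant '[{"dx":-0.03,"dy":0,"dz":-0.06,"wx":0,"wy":0,"wz":0,"jaw":1},{"dx":-0.03,"dy":0,"dz":-0.1,"wx":0,"wy":0,"wz":0,"jaw":1},{"dx":-0.03,"dy":0,"dz":-0.1,"wx":0,"wy":0,"wz":0,"jaw":1}]'
```

```text
clock: 3.52
eef_pos: [0.5759, 0.2241, 0.0755]
orientation: [-3.136, 0.167, -0.006]
contact_force: [1.1, -1.1, 7.6]
width: -0.0001
```

```bash
python3 -m pendant '[{"dx":-0.03,"dy":0,"dz":-0.08,"wx":0,"wy":0,"wz":0,"jaw":1},{"dx":-0.03,"dy":0,"dz":-0.14,"wx":0,"wy":0,"wz":0,"jaw":1},{"dx":-0.03,"dy":0,"dz":-0.14,"wx":0,"wy":0,"wz":0,"jaw":1}]'
```

```text
clock: 3.9
eef_pos: [0.576, 0.2241, 0.0749]
orientation: [-3.136, 0.166, -0.009]
contact_force: [-7.2, -2.6, 22.9]
width: -0.0003
```

At the stop the force jumps to 23 N with no further travel. I'm rising straight up and working out the cover pose from the top view.

```bash
python3 -m pendant '[{"dx":0,"dy":0,"dz":0.3,"wx":0,"wy":0,"wz":0,"jaw":1},{"dx":0,"dy":0,"dz":1.5,"wx":0,"wy":0,"wz":0,"jaw":1},{"dx":0,"dy":0,"dz":2.9,"wx":0,"wy":0,"wz":0,"jaw":1},{"dx":0,"dy":0,"dz":3.6,"wx":0,"wy":0,"wz":0,"jaw":1}]'; python3 - <<'E'
from m import *
ct=cam("top");P=np.array([onz(ct,p,.004) for p in[(304.6,179.2),(332.2,190.8),(287.4,218.4),(315.2,230.2)]])
d=P[0]+P[1]-P[2]-P[3];s=sense();X=R.from_rotvec(s["orientation"]).as_matrix()[:,0]
print(P.mean(0),np.degrees(np.arctan2(d[1],d[0])),np.degrees(np.arctan2(X[1],X[0])),s["eef_pos"],np.linalg.norm(d)/2)
E
```

```text
clock: 4.4
eef_pos: [0.577, 0.2247, 0.2227]
orientation: [-3.135, 0.166, -0.016]
contact_force: [0.3, 0.7, -0.5]
width: 0.0001
[ 0.55912168 -0.16918589  0.004     ] -22.047419624487183 -6.055928928286678 [0.57704385 0.22467425 0.22272543] 0.13174396081281337
```

```bash
python3 -m pendant '[{"dx":-0.45,"dy":-9.85,"dz":0,"wx":0,"wy":0,"wz":-3.2,"jaw":-1},{"dx":-0.45,"dy":-9.85,"dz":0,"wx":0,"wy":0,"wz":-3.2,"jaw":-1},{"dx":-0.45,"dy":-9.85,"dz":0,"wx":0,"wy":0,"wz":-3.2,"jaw":-1},{"dx":-0.45,"dy":-9.85,"dz":0,"wx":0,"wy":0,"wz":-3.2,"jaw":-1},{"dx":-0.45,"dy":-9.85,"dz":0,"wx":0,"wy":0,"wz":-3.2,"jaw":-1},{"dx":-0.45,"dy":-9.85,"dz":0,"wx":0,"wy":0,"wz":-3.2,"jaw":-1},{"dx":-0.45,"dy":-9.85,"dz":0,"wx":0,"wy":0,"wz":-3.2,"jaw":-1},{"dx":-0.45,"dy":-9.85,"dz":0,"wx":0,"wy":0,"wz":-3.2,"jaw":-1},{"dx":-0.45,"dy":-9.85,"dz":0,"wx":0,"wy":0,"wz":-3.2,"jaw":-1}]'; python3 - <<'E'
from m import *
s=sense();I=snapshot("wrist")[...,::-1];cv2.imwrite("pics/w2.png",I);np.save("w2.npy",np.r_[s["eef_pos"],s["orientation"]])
cv2.imwrite("pics/top2.png",snapshot("top")[...,::-1])
M=R.from_rotvec(s["orientation"]).as_matrix();print(s["eef_pos"],M.round(4).tolist(),np.degrees(np.arctan2(M[1,0],M[0,0])))
E
```

```text
clock: 5.52
eef_pos: [0.5589, -0.1676, 0.2223]
orientation: [-3.082, 0.598, -0.015]
contact_force: [-0.7, 0.5, -0.2]
width: 0.0854
[ 0.55893284 -0.16755529  0.22234008] [[0.9274, -0.3741, 0.0095], [-0.3741, -0.9274, 0.0002], [0.0088, -0.0037, -1.0]] -21.96776544650823
```

View pics/w2.png

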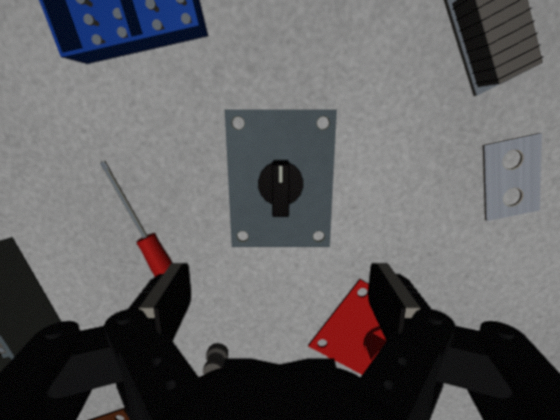

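The wrist picture shows cover holes at (238,122), (322,122), (243,236) and (318,236), with the black handle bar upright at (280,188).

```bash
python3 - <<'E'
from m import *
v=np.load("w2.npy");c=cam("wrist",{"eef_pos":v[:3],"orientation":v[3:]});ct=cam("top")
I=cv2.imread("pics/w2.png");x0,y0,x1,y1=229,112,332,244;g=I[y0:y1,x0:x1].min(2)
H=[p+[x0,y0] for p,a in blobs(g>130,60,400)];print(np.round(H,1))
P=np.array([onz(c,p,.004) for p in H]);print(P[:,:2].round(4),P.mean(0))
o=sorted(H,key=lambda p:p[1]);f=lambda p:onz(c,p,.004)
d=f(o[0])+f(o[1])-f(o[2])-f(o[3]);print("yaw",np.degrees(np.arctan2(d[1],d[0])),np.linalg.norm(d)/2)
# height check with top view (cover holes, two views)
for p,q in zip(o,[]):pass
T=cv2.imread("pics/top0.png");t=T[170:240,280:340].min(2)
B=[p+[280,170] for p,a in blobs(t>T[150,260].min()*.85,4,60)];print(np.round(B,1))
for p in H:
    q=proj(ct,f(p));
    if B:
        b=min(B,key=lambda r:np.linalg.norm(r-q));print(q.round(1),b.round(1),tri(c,p,ct,b))
# handle: very dark pixels, bar mid
k=(I[150:225,250:310].max(2)<35);n=blobs(k,50,5000);print(n and [(p+[250,150],a) for p,a in n])
r=k.sum(1);print([(150+i,int(x)) for i,x in enumerate(r) if x][::5]);ys,xs=np.nonzero(k[55:66]);print("bar cols lower",xs.min()+250,xs.max()+250,"up",np.nonzero(k[8:20])[1][[0,-1]]+250)
for z in(.0,.046):print("bar top ctr at z",z,onz(c,(280.5,188),z))
E
```

```text
[[238.  122.7]
 [322.4 122.5]]
[[ 0.6391 -0.1515]
 [ 0.6052 -0.2361]] [ 0.62211662 -0.19382004  0.004     ]Traceback (most recent call last):
  File "<stdin>", line 7, in <module>
IndexError: list index out of range
```

```bash
python3 - <<'E'
from m import *
v=np.load("w2.npy");c=cam("wrist",{"eef_pos":v[:3],"orientation":v[3:]});ct=cam("top")
I=cv2.imread("pics/w2.png");x0,y0,x1,y1=235,112,327,244;g=I[y0:y1,x0:x1].min(2)
f=lambda p:onz(c,p,.004)
for th in(100,115,125):
    H=[p+[x0,y0] for p,a in blobs(g>th,50,400) if not 260<p[0]+x0<300]
    if len(H)==4:break
print(th,np.round(H,1));P=np.array([f(p) for p in H]);print(P[:,:2].round(4),P.mean(0))
o=sorted(H,key=lambda p:p[1]);d=f(o[0])+f(o[1])-f(o[2])-f(o[3]);print("yaw",np.degrees(np.arctan2(d[1],d[0])),np.linalg.norm(d)/2)
B=np.array([(304.6,179.2),(332.2,190.8),(287.4,218.4),(315.2,230.2)])
for p in H:
    b=min(B,key=lambda r:np.linalg.norm(r-proj(ct,f(p))));print(tri(c,p,ct,b))
k=I[150:225,250:310].max(2);r=[(150+i,int(x)) for i,x in enumerate((k<40).sum(1))];print(r[::3])
for y in(165,205,212):
    xs=np.nonzero(k[y-150]<45)[0]+250;print(y,xs.min(),xs.max()) if len(xs) else 0
for y in (160,216):print(onz(c,(280.5,y),.046))
E
```

```text
100 [[238.8 122.6]
 [321.8 122.4]
 [242.3 235.1]
 [318.  235.1]]
[[ 0.6388 -0.1524]
 [ 0.6055 -0.2356]
 [ 0.5181 -0.1028]
 [ 0.484  -0.1874]] [ 0.56159817 -0.1695452   0.004     ]
yaw -21.976932823485722 0.13056983183758863
(array([ 0.63882957, -0.15138425, -0.00501139]), np.float64(0.0005090074397089563))
(array([ 0.60485745, -0.23697616, -0.00580889]), np.float64(0.0005731695244516014))
(array([ 0.51580143, -0.10148994, -0.00227114]), np.float64(0.0009477844599150748))
(array([ 0.48171755, -0.18726695, -0.00142855]), np.float64(1.2674835636057438e-05))
[(150, 0), (153, 0), (156, 0), (159, 0), (162, 17), (165, 24), (168, 27), (171, 32), (174, 35), (177, 37), (180, 39), (183, 43), (186, 45), (189, 43), (192, 41), (195, 38), (198, 33), (201, 27), (204, 18), (207, 17), (210, 17), (213, 17), (216, 14), (219, 0), (222, 0)]
165 267 294
205 272 288
212 272 288
[ 0.59017047 -0.18133377  0.046     ]
[ 0.53645423 -0.15974393  0.046     ]
```

```bash
python3 -m pendant '[{"dx":0.05,"dy":-0.05,"dz":-1.4,"wx":0,"wy":0.11,"wz":0,"jaw":-1},{"dx":0.05,"dy":-0.05,"dz":-2.7,"wx":0,"wy":0.11,"wz":0,"jaw":-1},{"dx":0.05,"dy":-0.05,"dz":-3.6,"wx":0,"wy":0.11,"wz":0,"jaw":-1},{"dx":0.05,"dy":-0.05,"dz":-4.3,"wx":0,"wy":0.11,"wz":0,"jaw":-1},{"dx":0.05,"dy":-0.05,"dz":-4.65,"wx":0,"wy":0.11,"wz":0,"jaw":-1},{"dx":0.05,"dy":-0.05,"dz":-4.65,"wx":0,"wy":0.11,"wz":0,"jaw":-1},{"dx":0.05,"dy":-0.05,"dz":-4.65,"wx":0,"wy":0.11,"wz":0,"jaw":-1}]'; python3 -c "
from h import *
print(R.from_rotvec(sense()['orientation']).as_matrix().round(4)[:,2])"
```

```text
clock: 6.5
eef_pos: [0.5624, -0.1695, 0.038]
orientation: [3.084, -0.596, 0.005]
contact_force: [-0.6, -1.0, -0.4]
width: 0.0853
[ 0.0028 -0.0015 -1.    ]
```

Nothing has touched. I'm closing the jaws.

```bash
python3 -m pendant '[{"dx":0,"dy":0,"dz":-0.07,"wx":0,"wy":0,"wz":0,"jaw":1},{"dx":0,"dy":0,"dz":-0.07,"wx":0,"wy":0,"wz":0,"jaw":1},{"dx":0,"dy":0,"dz":-0.07,"wx":0,"wy":0,"wz":0,"jaw":1},{"dx":0,"dy":0,"dz":-0.07,"wx":0,"wy":0,"wz":0,"jaw":1},{"dx":0,"dy":0,"dz":-0.07,"wx":0,"wy":0,"wz":0,"jaw":1},{"dx":0,"dy":0,"dz":-0.07,"wx":0,"wy":0,"wz":0,"jaw":1},{"dx":0,"dy":0,"dz":-0.07,"wx":0,"wy":0,"wz":0,"jaw":1},{"dx":0,"dy":0,"dz":-0.07,"wx":0,"wy":0,"wz":0,"jaw":1}]'; python3 -c "
from h import *
s=sense();M=R.from_rotvec(s['orientation']).as_matrix();print(M.round(4)[:,2],np.degrees(np.arctan2(M[1,0],M[0,0])))"
```

```text
clock: 7.5
eef_pos: [0.5628, -0.1695, 0.0356]
orientation: [3.084, -0.596, 0.006]
contact_force: [0.5, 0.3, 4.4]
width: 0.0172
[ 0.0036 -0.0017 -1.    ] -21.879278494326904
```

```bash
python3 -m pendant '[{"dx":0,"dy":0,"dz":0.2,"wx":0,"wy":0,"wz":0,"jaw":1},{"dx":0,"dy":0,"dz":0.7,"wx":0,"wy":0,"wz":0,"jaw":1},{"dx":0,"dy":0,"dz":1.4,"wx":0,"wy":0,"wz":0,"jaw":1},{"dx":0,"dy":0,"dz":2.2,"wx":0,"wy":0,"wz":0,"jaw":1},{"dx":0,"dy":0,"dz":2.9,"wx":0,"wy":0,"wz":0,"jaw":1},{"dx":0,"dy":0,"dz":3.3,"wx":0,"wy":0,"wz":0,"jaw":1},{"dx":0,"dy":0,"dz":3.5,"wx":0,"wy":0,"wz":0,"jaw":1},{"dx":0,"dy":0,"dz":3.5,"wx":0,"wy":0,"wz":0,"jaw":1}]'; python3 - <<'E'
from m import *
s=sense();I=snapshot("wrist")[...,::-1];cv2.imwrite("pics/w3.png",I);np.save("w3.npy",np.r_[s["eef_pos"],s["orientation"]])
T=snapshot("top")[...,::-1];S=snapshot("scene")[...,::-1];cv2.imwrite("pics/top3.png",T);cv2.imwrite("pics/s3.png",S)
print(R.from_rotvec(s['orientation']).as_matrix().round(4)[:,2])
E
```

```text
clock: 8.5
eef_pos: [0.5626, -0.1695, 0.1756]
orientation: [3.084, -0.596, 0.006]
contact_force: [0.3, 0.6, -3.4]
width: 0.017
[ 0.0034 -0.0017 -1.    ]
```

View pics/w3.png

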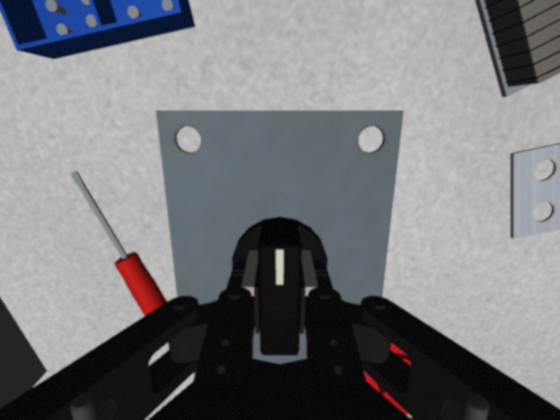

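The cover is held squarely, with its front holes at (189,139) and (371,139). Next I'll get the cover pose in the tool frame from these.

```bash
cat > hold.py <<'E'
from m import *
def cover_in_tool(I,s,zt=.0316):
    "front holes of the held cover -> centre and yaw in tool frame (top-face plane z=zt)"
    m=camera_model("wrist");T=np.array(m["hand_eye"]);c=(np.array(m["K"]),m["k1"],T[:3,3],T[:3,:3])
    g=I.min(2);h=cv2.cvtColor(I,cv2.COLOR_BGR2HSV)
    plate=(h[...,1]>30)&(abs(h[...,0].astype(int)-100)<20)&(h[...,2]<130)&(h[...,2]>60)
    out=[]
    for x in(189,371):
        sub=(~plate)[118:160,x-24:x+24].astype(np.uint8)
        n,l,st,ce=cv2.connectedComponentsWithStats(sub);i=l[21,24];cn=cv2.findContours((l==i).astype(np.uint8),0,1)[0][0]
        (ex,ey),(a,b),_=cv2.fitEllipse(cn);out.append((ex+x-24,ey+118));print("hole px",out[-1],a,b)
    P=np.array([onz(c,p,zt) for p in out]);d=P[1]-P[0];yaw=np.arctan2(-d[0],d[1]);print("sep",np.linalg.norm(d))
    ctr=P.mean(0)-.066*np.array([np.cos(yaw),np.sin(yaw),0]);return ctr,np.degrees(yaw)
E
python3 - <<'E'
from hold import *
v=np.load("w3.npy");s={"eef_pos":v[:3],"orientation":v[3:]}
for z in(.0316,.034):print(cover_in_tool(cv2.imread("pics/w3.png"),s,z))
E
```

```text
hole px (186.8337745666504, 139.2949104309082) 29.641620635986328 32.417564392089844
hole px (371.6168956756592, 139.25808906555176) 29.61906623840332 32.55199432373047
sep 0.09161477240653683
(array([-0.00139578,  0.00039083,  0.0316    ]), np.float64(-0.006361264818330101))
hole px (186.8337745666504, 139.2949104309082) 29.641620635986328 32.417564392089844
hole px (371.6168956756592, 139.25808906555176) 29.61906623840332 32.55199432373047
sep 0.09303521948804748
(array([-0.00159755,  0.00039316,  0.034     ]), np.float64(-0.006361264818325894))
```

```bash
python3 -m pendant '[{"dx":0,"dy":0.4,"dz":0,"wx":0,"wy":0,"wz":0.1,"jaw":1},{"dx":-0.05,"dy":1.3,"dz":0,"wx":0,"wy":0,"wz":0.4,"jaw":1},{"dx":-0.1,"dy":2.5,"dz":0,"wx":0,"wy":0,"wz":0.8,"jaw":1},{"dx":-0.15,"dy":3.7,"dz":0,"wx":0,"wy":0,"wz":1.2,"jaw":1},{"dx":-0.2,"dy":4.9,"dz":0,"wx":0,"wy":0,"wz":1.6,"jaw":1},{"dx":-0.25,"dy":6.1,"dz":0,"wx":0,"wy":0,"wz":2,"jaw":1},{"dx":-0.3,"dy":7.3,"dz":0,"wx":0,"wy":0,"wz":2.4,"jaw":1},{"dx":-0.35,"dy":8.4,"dz":0,"wx":0,"wy":0,"wz":2.8,"jaw":1},{"dx":-0.36,"dy":9.2,"dz":0,"wx":0,"wy":0,"wz":3,"jaw":1},{"dx":-0.36,"dy":9.7,"dz":0,"wx":0,"wy":0,"wz":3.14,"jaw":1},{"dx":-0.36,"dy":9.9,"dz":0,"wx":0,"wy":0,"wz":3.14,"jaw":1},{"dx":-0.36,"dy":9.9,"dz":0,"wx":0,"wy":0,"wz":3.14,"jaw":1}]'; python3 - <<'E'
from h import *
s=sense();M=R.from_rotvec(s['orientation']).as_matrix();print(s["eef_pos"],M[:,2].round(4),np.degrees(np.arctan2(M[1,0],M[0,0])))
E
```

```text
clock: 10.15
eef_pos: [0.5473, 0.2267, 0.1738]
orientation: [3.136, -0.169, 0.001]
contact_force: [-0.0, -0.5, -4.1]
width: 0.0169
[0.54731434 0.22669272 0.17380065] [ 5.e-04 -8.e-04 -1.e+00] -6.173468410810863
```

```bash
python3 -m pendant '[{"dx":0.02,"dy":0,"dz":-0.3,"wx":0,"wy":0,"wz":0,"jaw":1},{"dx":0.02,"dy":0,"dz":-0.7,"wx":0,"wy":0,"wz":0,"jaw":1},{"dx":0.02,"dy":0,"dz":-1,"wx":0,"wy":0,"wz":0,"jaw":1},{"dx":0.02,"dy":0,"dz":-1.15,"wx":0,"wy":0,"wz":0,"jaw":1},{"dx":0.02,"dy":0,"dz":-1.15,"wx":0,"wy":0,"wz":0,"jaw":1}]'; python3 - <<'E'
from hold import *
s=sense();I=snapshot("wrist")[...,::-1].copy();M=R.from_rotvec(s['orientation']).as_matrix();print(s["eef_pos"],M[:,2].round(4),np.degrees(np.arctan2(M[1,0],M[0,0])))
cv2.imwrite("pics/w4.png",I);np.save("w4.npy",np.r_[s["eef_pos"],s["orientation"]])
T=snapshot("top")[...,::-1];S=snapshot("scene")[...,::-1];cv2.imwrite("pics/top4.png",T);cv2.imwrite("pics/s4.png",S)
r=lambda A,x0,x1,y0,y1,w,h:cv2.resize(A[y0:y1,x0:x1],(w,h),interpolation=cv2.INTER_CUBIC)
cv2.imwrite("pics/c4.png",np.vstack([np.hstack([r(I,160,220,112,172,300,300),r(I,340,400,112,172,300,300)]),np.hstack([r(T,140,220,165,245,300,300),r(S,310,400,230,320,300,300)])]))
print(cover_in_tool(I,s))
E
```

```text
clock: 10.78
eef_pos: [0.5476, 0.2264, 0.1269]
orientation: [3.136, -0.169, -0.002]
contact_force: [0.6, 0.0, -3.4]
width: 0.017
[0.54764574 0.22644526 0.12688889] [-0.0011 -0.0012 -1.    ] -6.183978427561078
hole px (186.92786026000977, 139.3580722808838) 29.623376846313477 32.59184646606445
hole px (371.632287979126, 139.23588180541992) 29.555538177490234 32.27422332763672
sep 0.09157862838809114
(array([-0.00154666,  0.00072158,  0.0316    ]), np.float64(-0.03360195434989282))
```

View pics/c4.png

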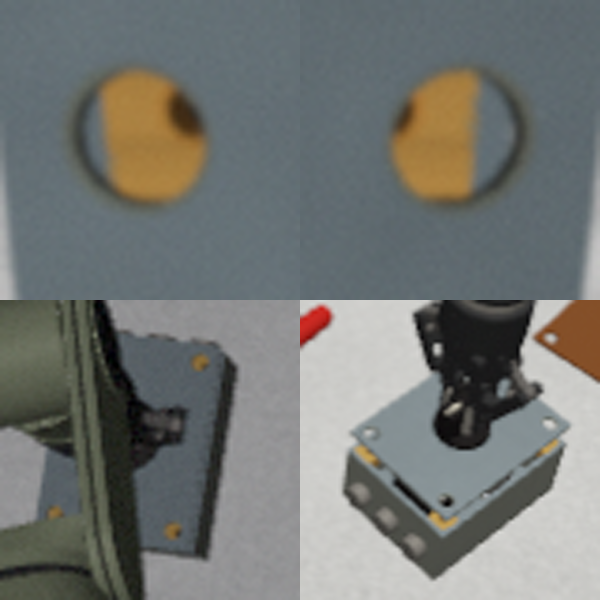

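Both front threaded holes can be seen through the cover's holes, at about (197,134) and (360,135). I'll compare them in world coordinates.

```bash
python3 - <<'E'
from hold import *
v=np.load("w4.npy");s={"eef_pos":v[:3],"orientation":v[3:]};c=cam("wrist",s)
top=s["eef_pos"][2]-.0316
a=[onz(c,p,top) for p in((186.9,139.4),(371.6,139.2))];b=[onz(c,p,.07) for p in((197,134.3),(360,135))]
print(np.round(a,4),np.round(b,4),np.linalg.norm(b[0]-b[1]),"box-cover",(np.mean(b,0)-np.mean(a,0))*1e3)
E
```

```text
[[0.6165 0.2643 0.0953]
 [0.6067 0.1733 0.0953]] [[0.6174 0.2656 0.07  ]
 [0.6069 0.1726 0.07  ]] 0.09358134864245746 box-cover [  0.49749764   0.30971785 -25.28889064]
```

```bash
python3 -m pendant '[{"dx":0.01,"dy":0.01,"dz":-0.08,"wx":0,"wy":0,"wz":0,"jaw":1},{"dx":0.01,"dy":0.01,"dz":-0.15,"wx":0,"wy":0,"wz":0,"jaw":1},{"dx":0.01,"dy":0.01,"dz":-0.15,"wx":0,"wy":0,"wz":0,"jaw":1},{"dx":0.01,"dy":0.01,"dz":-0.15,"wx":0,"wy":0,"wz":0,"jaw":1}]'; python3 - <<'E'
from hold import *
s=sense();I=snapshot("wrist")[...,::-1].copy();M=R.from_rotvec(s['orientation']).as_matrix();print(s["eef_pos"],M[:,2].round(4),np.degrees(np.arctan2(M[1,0],M[0,0])),abs(s["qd"]).max())
np.save("w5.npy",np.r_[s["eef_pos"],s["orientation"]]);cv2.imwrite("pics/w5.png",I)
T=snapshot("top")[...,::-1];S=snapshot("scene")[...,::-1];cv2.imwrite("pics/top5.png",T);cv2.imwrite("pics/s5.png",S)
r=lambda A,x0,x1,y0,y1,w,h:cv2.resize(A[y0:y1,x0:x1],(w,h),interpolation=cv2.INTER_CUBIC)
cv2.imwrite("pics/c5.png",np.vstack([np.hstack([r(I,160,220,112,172,240,240),r(I,340,400,112,172,240,240)]),np.hstack([r(T,150,210,170,230,350,350),r(S,315,395,235,315,350,350)])[:, :480] if 0 else np.hstack([r(T,140,220,165,245,240,240),r(S,310,400,230,320,240,240)])]))
E
```

```text
clock: 11.42
eef_pos: [0.549, 0.2273, 0.1224]
orientation: [3.137, -0.169, 0.003]
contact_force: [-0.3, 0.3, -3.2]
width: 0.0169
[0.54901842 0.22727144 0.12239565] [ 1.7e-03 -5.0e-04 -1.0e+00] -6.1661647939119595 0.0017352893414650811
```

View pics/c5.png

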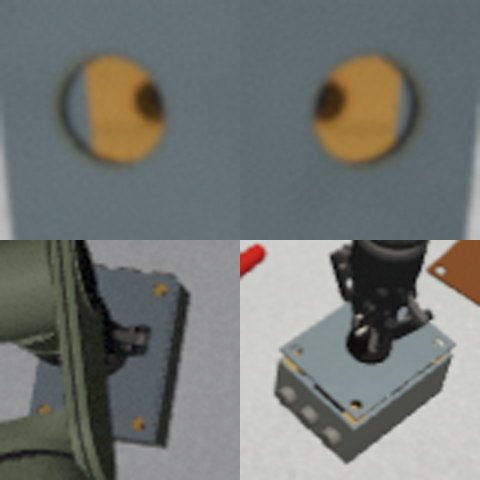

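View pics/s5.png

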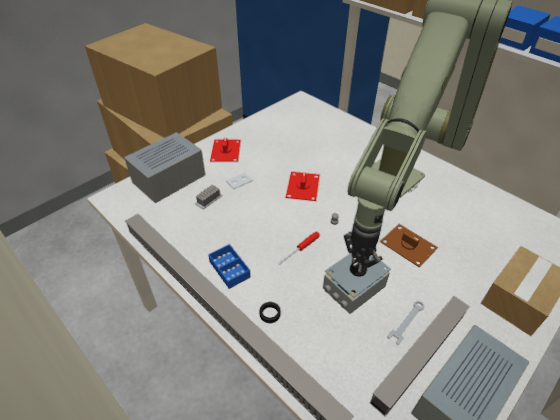

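```bash
python3 - <<'E'
from hold import *
from scipy.optimize import brentq
v=np.load("w5.npy");s={"eef_pos":v[:3],"orientation":v[3:]};c=cam("wrist",s);I=cv2.imread("pics/w5.png")
g=I.max(2);Q=[]
h=cv2.cvtColor(I,cv2.COLOR_BGR2HSV)
for x in(197,362):
    sub=g[127:147,x-9:x+9];y,xx=np.nonzero(sub<100);Q.append((xx.mean()+x-9,y.mean()+127))
Q=[(197.3,137),(362,137)] if any(np.isnan(Q).ravel()) else Q
print("mask",Q);a=((186.9,139.4),(371.6,139.2))
for Q in(Q,[(197.3,137),(362,137)]):
    sep=lambda P,z:np.linalg.norm(onz(c,P[0],z)-onz(c,P[1],z))-.092
    zr=brentq(lambda z:sep(Q,z),0,.15);zt=brentq(lambda z:sep(a,z),.03,.15)
    top=v[2]-.0316;print("rim",zr,"top",zt,"gap by sep",zt-.004-zr,"nominal",top-.074)
    print("box-cover mm",1e3*(np.mean([onz(c,p,.07) for p in Q],0)-np.mean([onz(c,p,top) for p in a],0)))
E
```

```text
mask [(np.float64(197.68852459016392), np.float64(136.8360655737705)), (np.float64(360.87142857142857), np.float64(136.87142857142857))]
rim 0.06929968342823492 top 0.09019339228538145 gap by sep 0.016893708857146528 nominal 0.016795652916663142
box-cover mm [-3.68878396e-01 -1.83447730e-03 -2.07956529e+01]
rim 0.07094777019065442 top 0.09019339228538145 gap by sep 0.015245622094727032 nominal 0.016795652916663142
box-cover mm [ -0.47130462  -0.19894173 -20.79565292]
```

Lateral error is about 0.4 mm and the gap about 16.8 mm. I'll lower it 1.5 mm, let it settle, and hand in.

```bash
python3 -m pendant '[{"dx":-0.01,"dy":0,"dz":-0.04,"wx":0,"wy":0,"wz":0,"jaw":1},{"dx":-0.01,"dy":0,"dz":-0.04,"wx":0,"wy":0,"wz":0,"jaw":1},{"dx":-0.01,"dy":0,"dz":-0.04,"wx":0,"wy":0,"wz":0,"jaw":1},{"dx":-0.01,"dy":0,"dz":-0.04,"wx":0,"wy":0,"wz":0,"jaw":1}]'; python3 - <<'E'
from hold import *
s=sense();M=R.from_rotvec(s['orientation']).as_matrix();print(s["eef_pos"],M[:,2].round(4),np.degrees(np.arctan2(M[1,0],M[0,0])),abs(s["qd"]).max())
E
```

```text
clock: 12.08
eef_pos: [0.5488, 0.2273, 0.121]
orientation: [3.137, -0.169, 0.003]
contact_force: [-0.0, -0.4, -3.0]
width: 0.0172
[0.54876288 0.22730535 0.1209631 ] [ 2.e-03 -4.e-04 -1.e+00] -6.165213475706269 0.0023004381703898213
```

```bash
python3 -c "
from bench import job_done;print(job_done())"
```

```text
the job is handed in; nothing more can be done
None
```

The job is handed in: I pressed the relay plunger first, and the cover is now held over the box with its holes lined up.

- **Plunger:** I pressed it to its stop. Force was 7.6 N near the stop, then 23 N with no further travel. I released it straight upward, but did not look again to confirm it sprang back.
- **Cover:** I gripped the grey cover by its handle; the jaws closed to about 17 mm on the 18 mm bar. It is held about 15 mm above the rim, which is 15.4 mm going by the arm's height reading.
- **Alignment:** The last wrist picture, taken before the final 1.5 mm lowering, put the two front holes within about 0.5 mm of the threaded holes. Of the two rear holes, the top view shows brass through only one; the arm hid the other. The tool is tilted about 0.1°, and the wrist force is only the cover's weight, so nothing touches.
- **Bystanders:** In the last scene view they look unmoved. I did not measure them.

**Checks that disagreed:**
- The top and wrist cameras differed by about 2 mm on the box and cover centres. I set the final position by looking through the cover's holes.
- Measuring the gap from hole spacing gave 15.2 mm or 16.9 mm before the final lowering, depending on how I picked the pixels. The true gap could therefore be 1–2 mm off 15.

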